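# Load the wooden slide under the leaf spring of the sanding jig

## Robot

A 6-joint arm with a two-finger parallel gripper is mounted at the origin on a cart in front of the work surface, level with it; the furniture and walls round the work are solid. World frame = base frame: x ahead of the robot, y to its left, z up, the work surface at z = 0. Lengths are in m, angles in degrees, forces in N, time in s.
With the tool pointing down it reaches from about 0.35 to 0.95 m from the base axis. Payload 17.4 kg.
Tool frame: the origin (TCP) lies midway between the tips of the shut fingers; the grasp point (between the pads) lies 19 mm behind it; z points along the fingers, y is the line along which they close (so a half turn about z gives the same grasp; the last joint's range is limited). The gripper opens to 93 mm and grips with 3 to 60 N. Pads are 15 mm wide; open, the fingers measure 128 mm over their backs; the gripper's body (75 mm by 188 mm) begins 65 mm behind the grasp point.
Start: joints at [64.756, 6.646, 82.598, -0, 90.757, -2.166], TCP at [0.265, 0.621, 0.192] pointing down, gripper open.
Joint ranges: [-162.19, 162.19], [-47.58, 125.68], [4.15, 143.07], [-65.23, 245.23], [0.69, 171.88], [-170.13, 170.13]. Speed limits (degrees/s): [108.29, 108.29, 127.2, 180, 180, 180].

## Interface

Orientations are given as a 3x3 rotation matrix whose columns are the frame's x, y, z axes.
In Python, from plant import * gives the robot as it stands. The module is installed in compiled form; this text tells all that it offers.
- The arm moves only by the tool play_rows, never from a script. Its argument "steps" is a list of rows, each an object with "delta_pos": the shift along the world's x, y, z in fractions of the full range, 1 being 750 mm, a list of three; "rotation": the turn, a rotation vector about the world's x, y, z in a scale on which 1.0 is pi rad, a list of three. In form: [{"delta_pos": [dx, dy, dz], "rotation": [rx, ry, rz]}, ...]. A call has 1 to 10 rows; each row is the pose to reach, as a shift and turn from the pose commanded when the call began; what a row does not reach only later rows make up. A row lasts 1/8 s, in which the tool goes at most 62.5 mm and 10.7 degrees, less where a joint would pass 70% of its speed; a pose out of reach is approached as far as the arm can. No shift or turn number may pass 1 either way. A call with a gripper value outside its range is refused whole. "claw" is the opening, from 0 (shut) to 1 (fully open), set as the call begins (left out, the last holds). The fingers move at their own pace and stop on an object; the grip force is fixed at half the most. Time passes only in rows, so rows that repeat a pose let the fingers close. It gives the time, the measured TCP pose, the force, the opening and the grip force at its end, in the units of the state.
- get_state(): the state, without advancing time (a new reading comes with each control period).
- camera(name): name is "side" or "top"; returns the picture (384x512x3 uint8, red, green, blue); there is no depth.
- camera_model(name): a dict with "intrinsics" (3x3 intrinsics, pixels), "k1" (the pictures are not rectified: a ray, as slopes to the right and down, at radius r is drawn at 1 + k1 r^2 times it, then the intrinsics apply), "R" (3x3) and "t" (3): a world point X has camera coordinates R X + t. Camera axes: x right, y down, z forward; pixel columns grow to the right and rows downward; lengths in m; the calibration is good to about 2 mm. A picture is of the moment at which its call begins. camera_model takes no time and is no camera call.
- job_done(): hands the job in; it is judged then, once.
The state is a dict: "time": time; "q": joint angles; "joint_vel": joint speeds; "joint_efforts": joint torques, N m; "tcp_pos": TCP position; "orientation": TCP orientation; "ft_force": force on the tool from outside, world axes, zero at the start; "moment": the same for the moment, N m; "finger_gap": finger opening in m; "grasp_force": force on a finger pad.
Only numpy, scipy, OpenCV 4.12 (cv2) and the standard library are available. Lean on these libraries where they do the work, as an engineer would, in place of code of your own. Each camera call takes 0.05 s, during which the arm holds its last target. There are 200 camera calls.

## Task

Load the wooden slide into the sanding jig: with the fingertips on its tail, press it down hard against the spring-loaded lifter and, keeping it pressed, push it forward under the cross bar and the leaf spring until it is fully home against the end stop and the lifter has sprung up behind it. Then take the fingers away. Do not lift the slide or tip it up out of its channel, and leave the other things on the table where they stand.

Things in the scene. Friction and masses are not known exactly. Their poses are not given: they have to be found in the camera images.
- jig: Sanding jig fixed to the table: dark steel foot plate 280 x 116 x 6 mm with a straight channel between aluminium walls (53 mm apart, 10 mm thick, tops 28 mm above the table). Origin: on the table plane, on the channel's centre line, below the entry-side face of the cross bar. x = loading direction, z up. Channel floor 16 mm high from x = -50 mm to the end stop; a sprung lifter plate before that.
- bar_edge (a point): Middle of the lower entry-side edge of the aluminium cross bar over the channel. Bar 14 mm long in x; underside 33.5 mm, top 43.5 mm (screw heads 46 mm) above the table.
- end_stop (a point): On the entry-side face of the end stop (75 mm beyond the bar's entry face, 28 mm high), 23 mm above the table; the nose of the slide rests here when home.
- slide: Wooden slide loose in the channel, 120 x 50 x 14 mm, some 120 g. Origin: centre of its underside; +x to its nose. Thumb rib across its top at x = -28 to -22 mm, 6 mm high, 44 mm wide. On the raised lifter its top is 38 mm above the table and its nose meets the cross bar; pressed fully down, top at 30 mm, it passes with 3.5 mm to spare. Home: origin at jig x = 15 mm, z = 16 mm.
- tail_pad (a point): Middle of the flat tail on the slide's top face, 16 mm before its tail end and 16 mm behind the rib's rear face: fingertips press down on the tail (32 mm long) and push forward on the rib's rear face. Home: 29 mm before the cross bar's entry face.
- nose (a point): Middle of the slide's front end face, 7 mm above its underside.
- lifter (a joint): Sprung lifter plate in the channel floor, jig x = -165 to -50 mm, in m: 0 = raised (plate top 24 mm above the table), 0.008 = pressed flush with the floor. Needs 6 N to start, 10 N at the bottom. When the slide is home its tail is 5 mm beyond the plate, which springs up to 0 and locks the slide in.
- leaf (a joint): Steel leaf spring 24 x 50 mm under the cross bar, sloping down in the loading direction, tip 58 mm beyond the bar's entry face. In rad: 0 = free (tip about 26 mm above the table), about 0.08 = riding on the slide and pressing on it with about 6 N (drag of 2 to 6 N).
- jar: bystander: small paint jar with black cap, 34 x 34 x 56 mm, left of the jig; origin under its centre
- cup: bystander: small white mixing cup, 43 mm across, 32 mm high, right of the jig; origin under its centre
- sanding_stick: bystander: flat sanding stick 18 x 150 x 8 mm lying left of the jig; origin under its centre
- screwdriver: bystander: small black screwdriver 13 x 137 x 13 mm lying right of the jig; origin under its centre
- thinner_bottle: bystander: bottle 45 x 67 x 132 mm, to the right of the jig; origin under its centre

How it is judged (in metres and radians):
On the way, in this order (a step that is already met when the one before it is completed fails the run):
1. the slide is pressed down on the lifter (value of joint lifter above 0.0055 m and x of slide in the frame of jig below -0.005 m), for 0.1 s.
2. still pressed down, the slide has its nose under the leaf spring (value of joint lifter above 0.0045 m and value of joint leaf above 0.03 rad and x of slide in the frame of jig below 0.0105 m), for 0.04 s.
3. the slide is home and the lifter has sprung up behind it (x of slide in the frame of jig between 0.0105 and 0.018 m and z of slide in the frame of jig between 0.013 and 0.0185 m and angle between the z axis of slide and the z axis of jig, either way round below 0.05 rad and value of joint lifter below 0.002 m), for 0.2 s.
At the end, for the whole second after the job is handed in: The slide lies flat on the channel floor under the leaf spring (underside within 2.5 mm of the floor, tilt under 0.05 rad), its nose within 4.5 mm of the end stop, the lifter sprung up again (within 2 mm of raised), the slide at rest (all of step 3 and value of joint leaf above 0.03 rad and linear speed of slide below 0.01 m/s); the robot touches nothing.
It fails at once if the slide is lifted (its origin more than 8 mm above where it rests on the raised lifter) (height (world z) of slide above 0.032 m).
It fails at once if the slide is tipped by more than 0.2 rad (angle between slide's own z axis and vertical above 0.2 rad).
It fails at once if the jar, cup, sanding stick, screwdriver or bottle is moved by more than 2 cm (distance of any of jar, cup, sanding_stick, screwdriver, thinner_bottle from where it was at the start of the episode above 0.02 m).
It also fails if it takes over 42 s, if anything falls off the work surface, if the arm or the gripper's body presses on something with over 40 N, if the wrist force passes 120 N, or if a joint passes its speed limit or range.

## Working session

There is one attempt and no reset: what is moved stays moved. The work goes in short steps, Python scripts to look and compute and a tool call to move; the robot and the scene stay as the last step left them, time stands still between calls to the robot, and variables do not carry over. Pictures are saved under pics/ and viewed, at most 10 in all, crops included, and the job is handed in when it is done.

Besides the shell and the picture viewer there is one more tool, called after "Emit:" in YAML: its name, and indented under it one key for each argument. play_rows: Moves the arm, as the interface text tells. Its arguments: {"type":"object","properties":{"steps":{"type":"array"},"claw":{"type":"number"}},"required":["steps"]}

```bash
mkdir -p pics; python3 - <<'E'
from plant import *
import cv2
for n in("side","top"):
    cv2.imwrite(f"pics/{n}0.png",cv2.resize(camera(n)[:,:,::-1],(800,600),interpolation=cv2.INTER_CUBIC))
    m=camera_model(n);print(n,m)
s=get_state();print(s["time"],s["tcp_pos"],s["orientation"],s["finger_gap"])
E
```

```text
side {'intrinsics': array([[444.46665369,   0.        , 263.30635682],
       [  0.        , 444.46665369, 196.03357845],
       [  0.        ,   0.        ,   1.        ]]), 'k1': 0.01993823190622065, 'R': array([[ 0.91023927, -0.41376026, -0.01633787],
       [-0.2359831 , -0.48591429, -0.84154577],
       [ 0.34025939,  0.76986346, -0.5399387 ]]), 't': array([-0.49757605,  0.20130349,  0.85670384])}
top {'intrinsics': array([[453.9119095 ,   0.        , 263.40993549],
       [  0.        , 453.9119095 , 193.12256452],
       [  0.        ,   0.        ,   1.        ]]), 'k1': -0.034174870606419966, 'R': array([[ 0.08268905, -0.99657136,  0.00283684],
       [-0.97302319, -0.08134973, -0.2158891 ],
       [ 0.21537967,  0.01509135, -0.97641377]]), 't': array([-0.04367865,  0.57248886,  0.84956636])}
0.1 [0.26453261 0.62079238 0.19138385] [[-9.19944184e-01  3.92049129e-01 -4.22458745e-04]
 [ 3.92049357e-01  9.19943683e-01 -9.59774376e-04]
 [ 1.23595458e-05 -1.04856353e-03 -9.99999450e-01]] 0.0931735104683836
```

View pics/side0.png

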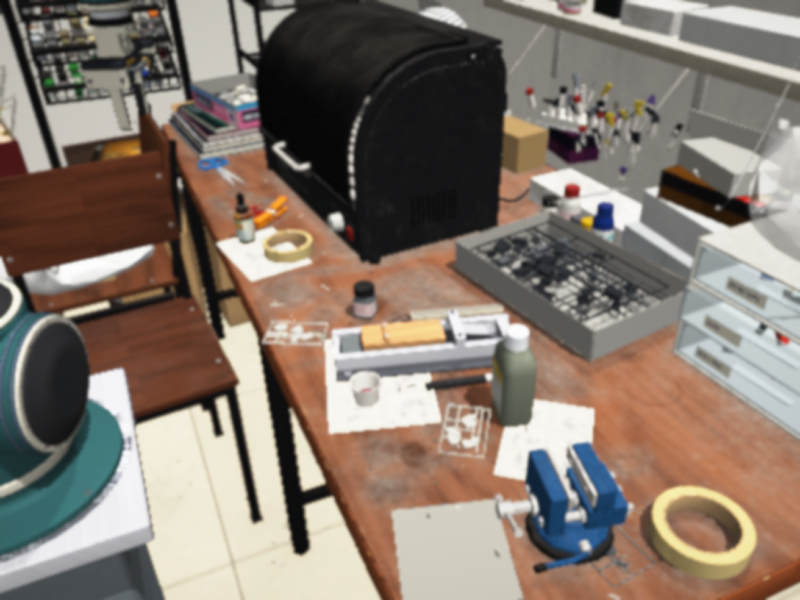

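View pics/top0.png

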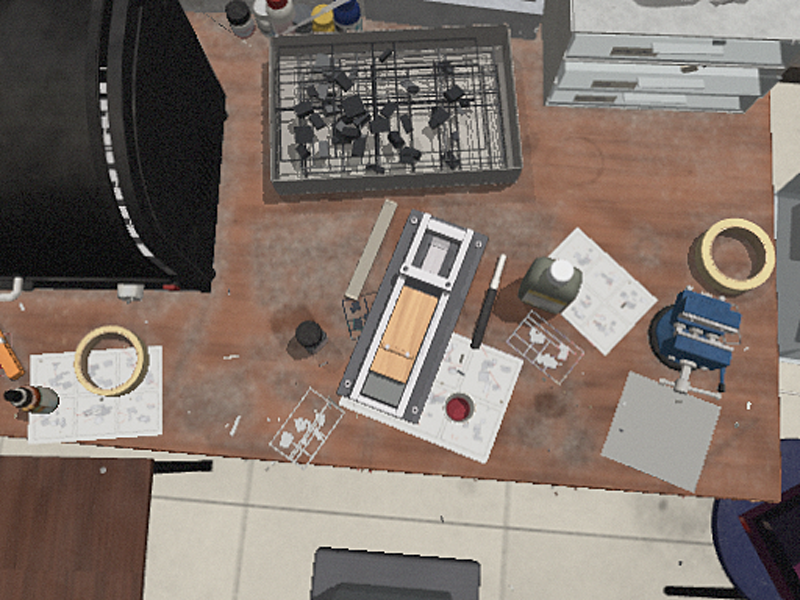

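The side view shows the jig at about (330–510, 315–375). In the top view it runs from about (380,405) up to (450,215), with the slide at (405,335). Next I'll enlarge both crops.

```bash
python3 - <<'E'
from plant import *
import cv2
for n,(x,y,w,h),f in(("side",(205,175,135,85),5.9),("top",(205,125,120,150),4)):
    c=camera(n); cv2.imwrite(f"pics/{n}_raw.png",c[:,:,::-1]); c=c[y:y+h,x:x+w,::-1]
    cv2.imwrite(f"pics/{n}1.png",cv2.resize(c,None,fx=f,fy=f,interpolation=cv2.INTER_CUBIC))
E
```

```text
(no output)
```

View pics/side1.png

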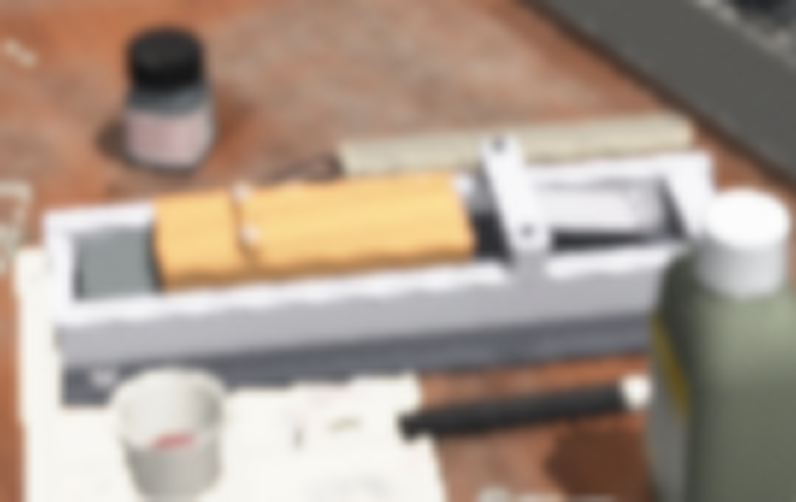

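View pics/top1.png

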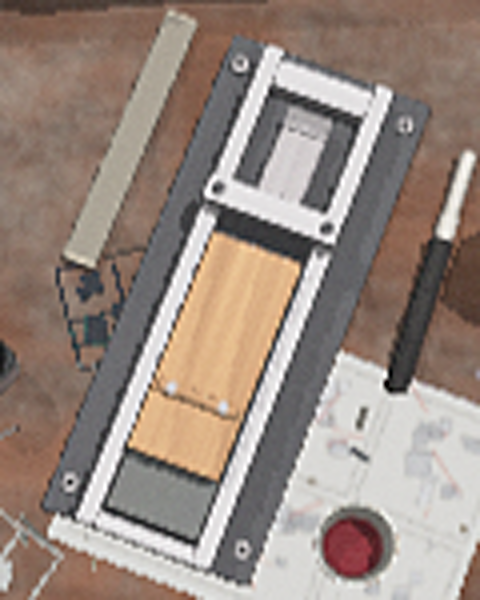

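The side crop shows the slide on the lifter, with its top corners at tail-left (153,197), tail-right (163,278), nose-left (450,172) and nose-right (474,250). The top crop shows slide corners (212,233), (302,263), (222,482) and (128,451), the bar's entry edge from (204,200) to (332,244), and the plate corners.

```bash
cat > h.py <<'E'
import numpy as np, cv2
from plant import *
CR={"side":(205,175,5.9),"top":(205,125,4)}
def und(n,p):
    x,y,f=CR[n]; m=camera_model(n); K=m["intrinsics"]
    p=np.array(p,float); p=np.array([x,y])+(p+.5)/f-.5
    return cv2.undistortPoints(p.reshape(-1,1,2),K,np.array([m["k1"],0,0,0.]))[:,0]
def tri(a,b):
    P=[np.c_[camera_model(n)["R"],camera_model(n)["t"]] for n in("side","top")]
    X=cv2.triangulatePoints(P[0],P[1],und("side",a).T,und("top",b).T); return (X[:3]/X[3]).T
def plane(n,p,z):
    m=camera_model(n);R=m["R"];c=-R.T@m["t"]; d=np.c_[und(n,p),np.ones(len(p))]@R
    return c+d*((z-c[2])/d[:,2])[:,None]
E
python3 - <<'E'
from h import *
np.set_printoptions(precision=4,suppress=True)
S=[(450,172),(474,250),(163,278),(153,197)];T=[(212,233),(302,263),(222,482),(128,451)]
X=tri(S,T);print("slide tri\n",X)
A=plane("top",T,.038);B=plane("side",S,.038);print("top\n",A,"\nside\n",B)
for Q in(A,B):
    n=(Q[0]+Q[1])/2;t=(Q[2]+Q[3])/2;d=n-t;print("slide nose",n,"tail",t,"len",np.linalg.norm(d),"yaw",np.degrees(np.arctan2(d[1],d[0])),"w",np.linalg.norm(Q[0]-Q[1]))
C=plane("top",[(237,38),(430,103),(248,585),(43,510)],.006)
d=C[0]+C[1]-C[2]-C[3];print("plate\n",C,"yaw",np.degrees(np.arctan2(d[1],d[0])),"len",np.linalg.norm(d)/2,"w",np.linalg.norm(C[0]-C[1]),np.linalg.norm(C[2]-C[3]))
b=plane("top",[(204,200),(332,244),(209,179),(340,222)],.0435);print("bar",b,(b[0]+b[1])/2)
R=plane("top",[(158,387),(236,418)],.044);print("rib top",R,R.mean(0))
# others: from full 800x600 picture
CR["top"]=(0,0,1.5625);CR["side"]=(0,0,1.5625)
o=plane("top",[(562,271)],.132);print("bottle cap",o,"tri",tri([(517,337)],[(562,271)]))
print("bottle shoulder L/R", plane("top",[(523,290),(580,290),(560,310),(545,258)],.09))
print("jar",plane("top",[(311,333)],.056),"cup",plane("top",[(459,407)],.03),"sd",plane("top",[(475,347),(501,256)],.013))
E
```

```text
slide tri
 [[ 0.6007  0.018   0.0385]
 [ 0.5886 -0.0295  0.0345]
 [ 0.4719  0.0022  0.0372]
 [ 0.4847  0.0502  0.0409]]
top
 [[ 0.6003  0.0181  0.038 ]
 [ 0.5882 -0.0296  0.038 ]
 [ 0.4721  0.0021  0.038 ]
 [ 0.4837  0.0508  0.038 ]] 
side
 [[ 0.6016  0.0187  0.038 ]
 [ 0.5859 -0.0339  0.038 ]
 [ 0.4712  0.0011  0.038 ]
 [ 0.4873  0.0541  0.038 ]]
slide nose [ 0.5943 -0.0057  0.038 ] tail [0.4779 0.0264 0.038 ] len 0.12072181624012464 yaw -15.449768198407055 w 0.04922511917619861
slide nose [ 0.5937 -0.0076  0.038 ] tail [0.4793 0.0276 0.038 ] len 0.11975304712956492 yaw -17.091253140851084 w 0.05482137315458268
plate
 [[ 0.7193  0.0148  0.006 ]
 [ 0.6908 -0.0933  0.006 ]
 [ 0.4236 -0.0153  0.006 ]
 [ 0.4531  0.094   0.006 ]] yaw -16.413635374886276 len 0.2780336781186769 w 0.11182660610237935 0.11321696331297348
bar [[ 0.6161  0.0236  0.0435]
 [ 0.5983 -0.0441  0.0435]
 [ 0.6276  0.022   0.0435]
 [ 0.6103 -0.0474  0.0435]] [ 0.6072 -0.0103  0.0435]
rib top [[ 0.5166  0.0383  0.044 ]
 [ 0.5042 -0.0023  0.044 ]] [0.5104 0.018  0.044 ]
bottle cap [[ 0.6119 -0.1735  0.132 ]] tri [[ 0.6138 -0.175   0.1234]]
bottle shoulder L/R [[ 0.5951 -0.1339  0.09  ]
 [ 0.6011 -0.2054  0.09  ]
 [ 0.5733 -0.1812  0.09  ]
 [ 0.6391 -0.1597  0.09  ]]
jar [[0.5242 0.1297 0.056 ]] cup [[ 0.448  -0.0677  0.03  ]] sd [[ 0.5306 -0.0847  0.013 ]
 [ 0.6601 -0.1124  0.013 ]]
```

Two-view heights are 0.0345–0.041 (given: 38 mm), slide length is 120.7 mm and bar-to-nose gap is about 13 mm. All are plausible. Jig yaw is about -16°, and the press point is about (0.497, 0.021). The bottle clears the gripper body by about 28 mm. Approaching with the fingers shut.

Careful with the scale: shifts go in shares of 750 mm and turns go in shares of pi rad. That gives: -50 cm / 75 = -0.6667, 7.5 cm / 75 = 0.1, 0.124 rad / 3.1416 = 0.0395.

Emit:
play_rows:
  claw: 0
  steps:
    - {"delta_pos": [0.0133, -0.0667, 0], "rotation": [0, 0, 0.0064]}
    - {"delta_pos": [0.0267, -0.14, 0], "rotation": [0, 0, 0.0127]}
    - {"delta_pos": [0.04, -0.2133, 0], "rotation": [0, 0, 0.0191]}
    - {"delta_pos": [0.06, -0.2867, 0], "rotation": [0, 0, 0.0255]}
    - {"delta_pos": [0.08, -0.36, 0], "rotation": [0, 0, 0.0318]}
    - {"delta_pos": [0.1, -0.4267, 0], "rotation": [0, 0, 0.0382]}
    - {"delta_pos": [0.1267, -0.4933, 0], "rotation": [0, 0, 0.0395]}
    - {"delta_pos": [0.16, -0.5533, 0], "rotation": [0, 0, 0.0395]}
    - {"delta_pos": [0.2, -0.6133, 0], "rotation": [0, 0, 0.0395]}
    - {"delta_pos": [0.24, -0.6667, 0], "rotation": [0, 0, 0.0395]}

```text
time: 1.45
tcp_pos: [0.4452, 0.1192, 0.1923]
orientation: [[-0.961, 0.276, 0.001], [0.276, 0.961, 0.0], [-0.001, 0.0, -1.0]]
ft_force: [0.7, 0.9, -0.4]
finger_gap: 0.0013
grasp_force: 0.0
```

To row units: -12 cm / 75 = -0.16, -10 cm / 75 = -0.1333.

Emit:
play_rows:
  steps:
    - {"delta_pos": [0.0333, -0.06, -0.0267], "rotation": [0, 0, 0]}
    - {"delta_pos": [0.0573, -0.1067, -0.0667], "rotation": [0, 0, 0]}
    - {"delta_pos": [0.0707, -0.1333, -0.12], "rotation": [0, 0, 0]}
    - {"delta_pos": [0.0707, -0.1333, -0.16], "rotation": [0, 0, 0]}
    - {"delta_pos": [0.0707, -0.1333, -0.16], "rotation": [0, 0, 0]}
    - {"delta_pos": [0.0707, -0.1333, -0.16], "rotation": [0, 0, 0]}

```text
time: 2.2
tcp_pos: [0.4981, 0.0212, 0.0735]
orientation: [[-0.961, 0.275, 0.001], [0.275, 0.961, 0.0], [-0.001, 0.0, -1.0]]
ft_force: [0.7, -0.4, 0.9]
finger_gap: 0.0006
grasp_force: 0.0
```

```bash
python3 - <<'E'
from h import *
for n,(x,y,w,h),f in(("side",(205,155,135,100),5.9),("top",(205,125,120,150),4)):
    c=camera(n)[y:y+h,x:x+w,::-1]
    cv2.imwrite(f"pics/{n}2.png",cv2.resize(c,None,fx=f,fy=f,interpolation=cv2.INTER_CUBIC))
s=get_state();print(s["time"],s["tcp_pos"],s["orientation"],s["ft_force"],s["finger_gap"])
E
```

```text
2.3 [0.49830391 0.02124624 0.07377081] [[-9.61534725e-01  2.74674133e-01  2.25687706e-03]
 [ 2.74674701e-01  9.61537209e-01 -6.03058776e-05]
 [-2.18663573e-03  5.61920836e-04 -9.99997451e-01]] [-0.56195059 -0.23901116 -0.09200681] 0.0003907840970556361
```

View pics/side2.png

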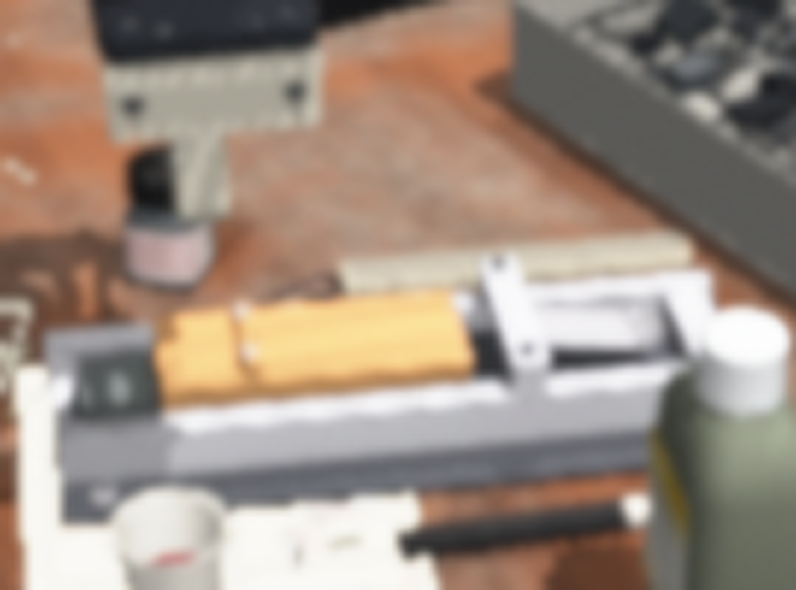

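The finger (crop 175–228, 215) hangs above the tail between the tail end (158) and the rib (242), so it is aligned. Lowering until contact.

To row units: -3.8 cm / 75 = -0.0507, -3.7 cm / 75 = -0.0493.

Emit:
play_rows:
  steps:
    - {"delta_pos": [0, 0, -0.02], "rotation": [0, 0, 0]}
    - {"delta_pos": [0, 0, -0.036], "rotation": [0, 0, 0]}
    - {"delta_pos": [0, 0, -0.0427], "rotation": [0, 0, 0]}
    - {"delta_pos": [0, 0, -0.0467], "rotation": [0, 0, 0]}
    - {"delta_pos": [0, 0, -0.0493], "rotation": [0, 0, 0]}
    - {"delta_pos": [0, 0, -0.0507], "rotation": [0, 0, 0]}
    - {"delta_pos": [0, 0, -0.0507], "rotation": [0, 0, 0]}

```text
time: 3.18
tcp_pos: [0.4977, 0.021, 0.0342]
orientation: [[-0.961, 0.275, 0.0], [0.275, 0.961, 0.0], [-0.0, 0.0, -1.0]]
ft_force: [0.4, -0.4, 0.5]
finger_gap: 0.0005
grasp_force: 0.0
```

Emit:
play_rows:
  steps:
    - {"delta_pos": [0, 0, -0.0027], "rotation": [0, 0, 0]}
    - {"delta_pos": [0, 0, -0.0053], "rotation": [0, 0, 0]}
    - {"delta_pos": [0, 0, -0.0067], "rotation": [0, 0, 0]}
    - {"delta_pos": [0, 0, -0.0067], "rotation": [0, 0, 0]}
    - {"delta_pos": [0, 0, -0.0067], "rotation": [0, 0, 0]}

```text
time: 3.8
tcp_pos: [0.4976, 0.021, 0.0291]
orientation: [[-0.961, 0.275, -0.0], [0.275, 0.961, -0.0], [0.0, -0.0, -1.0]]
ft_force: [-0.3, -0.8, 1.2]
finger_gap: 0.0003
grasp_force: 0.0
```

No force at z = 0.029, where contact was expected at 0.038. Looking again.

```bash
python3 - <<'E'
from h import *
a=[]
for n,(x,y,w,h) in(("side",(215,190,100,62)),("top",(215,165,90,90))):
    c=camera(n)[y:y+h,x:x+w,::-1]
    a.append(cv2.resize(c,None,fx=(600 if n=="side" else 400)/w*1.0,fy=(600 if n=="side" else 400)/w,interpolation=cv2.INTER_CUBIC))
cv2.imwrite("pics/side3.png",a[0]);cv2.imwrite("pics/top3.png",a[1])
s=get_state();print(s["tcp_pos"],s["ft_force"],s["moment"])
E
```

```text
[0.49765605 0.02099046 0.02912932] [ 1.17311194  0.16210752 -0.32572369] [-0.02323733  0.03747118 -0.00164631]
```

View pics/side3.png

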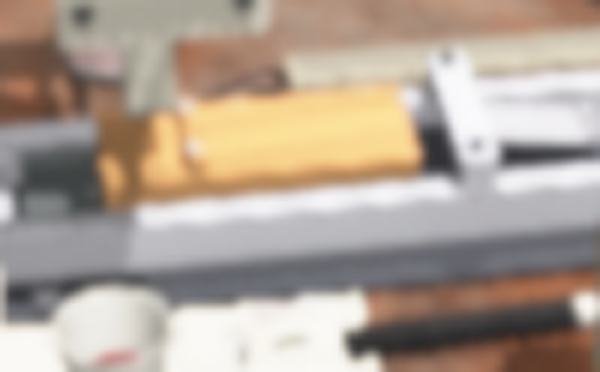

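View pics/top3.png

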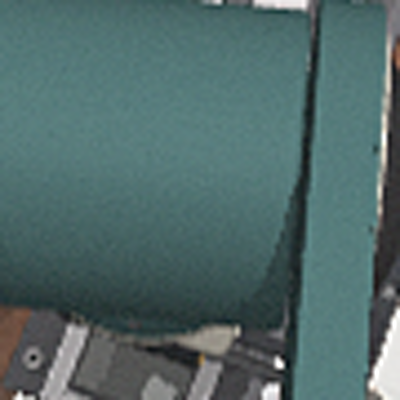

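The side crop shows the finger tip at about (150,112), still above the tail. The top view is blocked by the arm. Checking where the TCP ought to project.

```bash
python3 - <<'E'
from h import *
m=camera_model("side")
def pr(X,x,y,f):
    p=cv2.projectPoints(np.array(X,float).reshape(-1,3),cv2.Rodrigues(m["R"])[0],m["t"],m["intrinsics"],np.array([m["k1"],0,0,0.]))[0][:,0]
    return ((p-[x,y]+.5)*f-.5).round(0).tolist()
v=np.array([.2756,.9613,0]);u=np.array([.9613,-.2756,0])
t=np.array([.4983,.0212,.0737]);print([pr(t+a*v,205,155,5.9) for a in(-.0175,0,.0175)])
t=np.array([.4977,.0210,.0291]);print([pr(t+a*v,215,190,6) for a in(-.0175,0,.0175)])
b=np.array([.478,.0265,.038])
print("tail corners",[pr(b+a*v,215,190,6) for a in(-.025,.025)],"rib",[pr(b+.032*u+a*v,215,190,6) for a in(-.022,.022)])
# candidate: visible tip height/lat
print([(z,pr([.4977,.021,z],215,190,6)) for z in(.03,.038,.045,.055)])
import cv2
g=cv2.imread("pics/side3.png");print(g[90:150:6,150])
E
```

```text
[[[210.0, 299.0]], [[205.0, 274.0]], [[201.0, 250.0]]]
[[[158.0, 193.0]], [[153.0, 166.0]], [[148.0, 141.0]]]
tail corners [[[104.0, 191.0]], [[93.0, 117.0]]] rib [[[188.0, 178.0]], [[175.0, 113.0]]]
[(0.03, [[153.0, 165.0]]), (0.038, [[152.0, 147.0]]), (0.045, [[151.0, 132.0]]), (0.055, [[150.0, 111.0]])]
[[151 165 169]
 [150 164 167]
 [144 158 162]
 [131 146 153]
 [110 134 156]
 [ 94 131 169]
 [ 85 130 176]
 [ 83 129 176]
 [ 84 130 178]
 [ 85 131 179]]
```

The visible tip sits consistently about 26 mm or more above the reported TCP in both pictures, or else it is displaced sideways. Feeling downward carefully will tell: a wall would meet the tip at 0.028, the slide lower.

To row units: -0.2 cm / 75 = -0.0027, -0.1 cm / 75 = -0.0013.

Emit:
play_rows:
  steps:
    - {"delta_pos": [0, 0, -0.0013], "rotation": [0, 0, 0]}
    - {"delta_pos": [0, 0, -0.0027], "rotation": [0, 0, 0]}
    - {"delta_pos": [0, 0, -0.0027], "rotation": [0, 0, 0]}
    - {"delta_pos": [0, 0, -0.0027], "rotation": [0, 0, 0]}

```text
time: 4.4
tcp_pos: [0.4976, 0.021, 0.0271]
orientation: [[-0.961, 0.275, 0.0], [0.275, 0.961, -0.0], [-0.0, -0.0, -1.0]]
ft_force: [0.5, 0.4, 0.3]
finger_gap: 0.0004
grasp_force: 0.0
```

To row units: -0.3 cm / 75 = -0.004, -0.2 cm / 75 = -0.0027.

Emit:
play_rows:
  steps:
    - {"delta_pos": [0, 0, -0.0013], "rotation": [0, 0, 0]}
    - {"delta_pos": [0, 0, -0.0027], "rotation": [0, 0, 0]}
    - {"delta_pos": [0, 0, -0.004], "rotation": [0, 0, 0]}
    - {"delta_pos": [0, 0, -0.004], "rotation": [0, 0, 0]}

```text
time: 4.9
tcp_pos: [0.4976, 0.021, 0.024]
orientation: [[-0.961, 0.275, -0.0], [0.275, 0.961, -0.0], [0.0, -0.0, -1.0]]
ft_force: [0.3, 0.8, 0.1]
finger_gap: 0.0005
grasp_force: 0.0
```

No wall contact, so the tip really is higher than the reported TCP. Continuing down in small steps.

To row units: -0.4 cm / 75 = -0.0053, -0.3 cm / 75 = -0.004.

Emit:
play_rows:
  steps:
    - {"delta_pos": [0, 0, -0.0013], "rotation": [0, 0, 0]}
    - {"delta_pos": [0, 0, -0.0027], "rotation": [0, 0, 0]}
    - {"delta_pos": [0, 0, -0.004], "rotation": [0, 0, 0]}
    - {"delta_pos": [0, 0, -0.0053], "rotation": [0, 0, 0]}
    - {"delta_pos": [0, 0, -0.0053], "rotation": [0, 0, 0]}

```text
time: 5.52
tcp_pos: [0.4975, 0.021, 0.0199]
orientation: [[-0.961, 0.275, -0.0], [0.275, 0.961, 0.0], [0.0, -0.0, -1.0]]
ft_force: [-0.2, -0.3, -0.0]
finger_gap: 0.0005
grasp_force: 0.0
```

To row units: -0.3 cm / 75 = -0.004, -0.2 cm / 75 = -0.0027.

Emit:
play_rows:
  steps:
    - {"delta_pos": [0, 0, -0.0013], "rotation": [0, 0, 0]}
    - {"delta_pos": [0, 0, -0.0027], "rotation": [0, 0, 0]}
    - {"delta_pos": [0, 0, -0.004], "rotation": [0, 0, 0]}
    - {"delta_pos": [0, 0, -0.004], "rotation": [0, 0, 0]}

```text
time: 6.02
tcp_pos: [0.4976, 0.021, 0.017]
orientation: [[-0.961, 0.275, -0.0], [0.275, 0.961, 0.0], [0.0, -0.0, -1.0]]
ft_force: [-0.2, -0.6, 0.3]
finger_gap: 0.0009
grasp_force: 0.0
```

```bash
python3 - <<'E'
from h import *
x,y,w,h=215,190,100,62
c=camera("side")[y:y+h,x:x+w,::-1]
cv2.imwrite("pics/side4.png",cv2.resize(c,None,fx=6,fy=6,interpolation=cv2.INTER_CUBIC))
s=get_state();print(s["tcp_pos"],s["ft_force"],s["moment"])
E
```

```text
[0.49759428 0.0209709  0.01702502] [-1.05415788  0.78159409  0.40429827] [-0.01312815 -0.02340731 -0.01802574]
```

View pics/side4.png

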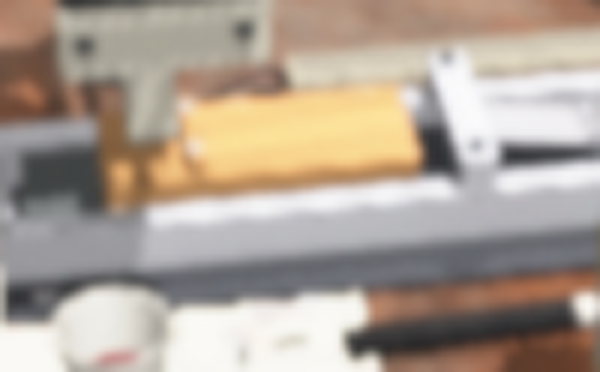

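The finger (tip at crop row 142, col 150) is now clearly in front of the tail and centred on it, with no contact yet. Continuing to feel downward.

To row units: -0.3 cm / 75 = -0.004, -0.2 cm / 75 = -0.0027.

Emit:
play_rows:
  steps:
    - {"delta_pos": [0, 0, -0.0013], "rotation": [0, 0, 0]}
    - {"delta_pos": [0, 0, -0.0027], "rotation": [0, 0, 0]}
    - {"delta_pos": [0, 0, -0.004], "rotation": [0, 0, 0]}
    - {"delta_pos": [0, 0, -0.004], "rotation": [0, 0, 0]}

```text
time: 6.58
tcp_pos: [0.4976, 0.021, 0.0139]
orientation: [[-0.961, 0.275, -0.0], [0.275, 0.961, 0.0], [0.0, -0.0, -1.0]]
ft_force: [-0.1, 0.5, 0.4]
finger_gap: 0.0004
grasp_force: 0.0
```

To row units: -0.2 cm / 75 = -0.0027, -0.1 cm / 75 = -0.0013.

Emit:
play_rows:
  steps:
    - {"delta_pos": [0, 0, -0.0013], "rotation": [0, 0, 0]}
    - {"delta_pos": [0, 0, -0.0027], "rotation": [0, 0, 0]}
    - {"delta_pos": [0, 0, -0.0027], "rotation": [0, 0, 0]}

```text
time: 6.95
tcp_pos: [0.4975, 0.021, 0.0119]
orientation: [[-0.961, 0.275, -0.0], [0.275, 0.961, 0.0], [0.0, -0.0, -1.0]]
ft_force: [-0.0, -1.0, 0.4]
finger_gap: 0.0005
grasp_force: 0.0
```

To row units: -0.2 cm / 75 = -0.0027, -0.1 cm / 75 = -0.0013.

Emit:
play_rows:
  steps:
    - {"delta_pos": [0, 0, -0.0013], "rotation": [0, 0, 0]}
    - {"delta_pos": [0, 0, -0.0027], "rotation": [0, 0, 0]}
    - {"delta_pos": [0, 0, -0.0027], "rotation": [0, 0, 0]}

```text
time: 7.32
tcp_pos: [0.4977, 0.021, 0.0102]
orientation: [[-0.961, 0.275, 0.0], [0.275, 0.961, -0.0], [-0.0, 0.0, -1.0]]
ft_force: [-2.8, 0.3, 4.6]
finger_gap: 0.0004
grasp_force: 2.2
```

To row units: -0.2 cm / 75 = -0.0027, -0.1 cm / 75 = -0.0013.

Emit:
play_rows:
  steps:
    - {"delta_pos": [0, 0, -0.0013], "rotation": [0, 0, 0]}
    - {"delta_pos": [0, 0, -0.0027], "rotation": [0, 0, 0]}
    - {"delta_pos": [0, 0, -0.0027], "rotation": [0, 0, 0]}

```text
time: 7.7
tcp_pos: [0.4977, 0.021, 0.0081]
orientation: [[-0.961, 0.275, 0.0], [0.275, 0.961, 0.0], [-0.0, 0.0, -1.0]]
ft_force: [-2.3, 0.3, 6.0]
finger_gap: 0.0008
grasp_force: 2.8
```

Contact at a reported z of about 0.0103, with the lifter's 6 N being felt. So the true tip is about 27.5 mm above the reported TCP, and bottom should be at a reported z of about 0.0023.

To row units: -0.4 cm / 75 = -0.0053, -0.2 cm / 75 = -0.0027.

Emit:
play_rows:
  steps:
    - {"delta_pos": [0, 0, -0.0027], "rotation": [0, 0, 0]}
    - {"delta_pos": [0, 0, -0.0053], "rotation": [0, 0, 0]}
    - {"delta_pos": [0, 0, -0.0053], "rotation": [0, 0, 0]}

```text
time: 8.07
tcp_pos: [0.4977, 0.021, 0.0042]
orientation: [[-0.961, 0.275, 0.0], [0.275, 0.961, 0.0], [-0.0, 0.0, -1.0]]
ft_force: [-3.3, -0.0, 8.1]
finger_gap: 0.0007
grasp_force: 3.7
```

To row units: -0.2 cm / 75 = -0.0027, -0.1 cm / 75 = -0.0013.

Emit:
play_rows:
  steps:
    - {"delta_pos": [0, 0, -0.0013], "rotation": [0, 0, 0]}
    - {"delta_pos": [0, 0, -0.0027], "rotation": [0, 0, 0]}
    - {"delta_pos": [0, 0, -0.0027], "rotation": [0, 0, 0]}

```text
time: 8.45
tcp_pos: [0.4978, 0.021, 0.0034]
orientation: [[-0.961, 0.275, 0.0], [0.275, 0.961, -0.0], [-0.0, 0.0, -1.0]]
ft_force: [-12.2, 0.8, 22.4]
finger_gap: 0.0005
grasp_force: 11.4
```

Bottomed with 22 N. Now pushing along the channel (direction 0.961, -0.276) while pressed.

To row units: 2.5 cm / 75 = 0.0333, 2.2 cm / 75 = 0.0293.

Emit:
play_rows:
  steps:
    - {"delta_pos": [0.004, -0.0011, 0], "rotation": [0, 0, 0]}
    - {"delta_pos": [0.01, -0.0028, 0], "rotation": [0, 0, 0]}
    - {"delta_pos": [0.0167, -0.0048, 0], "rotation": [0, 0, 0]}
    - {"delta_pos": [0.0233, -0.0067, 0], "rotation": [0, 0, 0]}
    - {"delta_pos": [0.0293, -0.0084, 0], "rotation": [0, 0, 0]}
    - {"delta_pos": [0.0333, -0.0096, 0], "rotation": [0, 0, 0]}
    - {"delta_pos": [0.0333, -0.0096, 0], "rotation": [0, 0, 0]}

```text
time: 9.32
tcp_pos: [0.5229, 0.0141, 0.0035]
orientation: [[-0.961, 0.275, 0.0], [0.275, 0.961, 0.001], [0.0, 0.001, -1.0]]
ft_force: [-11.0, 4.1, 23.2]
finger_gap: 0.0006
grasp_force: 11.5
```

```bash
python3 - <<'E'
from h import *
x,y,w,h=215,190,100,62
c=camera("side")[y:y+h,x:x+w,::-1]
cv2.imwrite("pics/side5.png",cv2.resize(c,None,fx=6,fy=6,interpolation=cv2.INTER_CUBIC))
s=get_state();print(s["tcp_pos"],s["ft_force"],s["moment"])
E
```

```text
[0.5228744  0.01413787 0.0034959 ] [-11.05154085   3.98629527  21.95178007] [0.65074759 2.02755296 0.02889236]
```

View pics/side5.png

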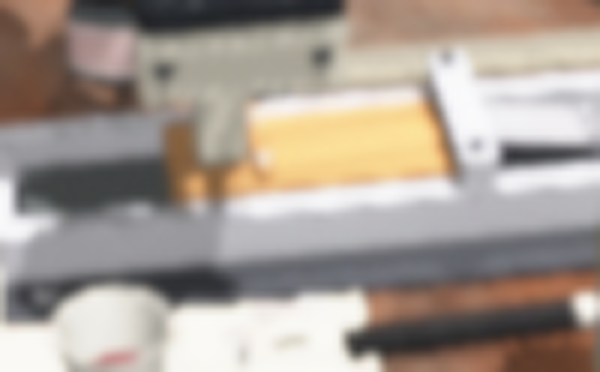

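The slide is flush and its nose is under the bar (crop col 450). The finger (222,165) sits on the tail behind the rib (258). Continuing.

To row units: 4.4 cm / 75 = 0.0587, 4 cm / 75 = 0.0533.

Emit:
play_rows:
  steps:
    - {"delta_pos": [0.0053, -0.0015, 0], "rotation": [0, 0, 0]}
    - {"delta_pos": [0.012, -0.0035, 0], "rotation": [0, 0, 0]}
    - {"delta_pos": [0.0187, -0.0053, 0], "rotation": [0, 0, 0]}
    - {"delta_pos": [0.0253, -0.0072, 0], "rotation": [0, 0, 0]}
    - {"delta_pos": [0.032, -0.0092, 0], "rotation": [0, 0, 0]}
    - {"delta_pos": [0.0373, -0.0107, 0], "rotation": [0, 0, 0]}
    - {"delta_pos": [0.0427, -0.0123, 0], "rotation": [0, 0, 0]}
    - {"delta_pos": [0.048, -0.0137, 0], "rotation": [0, 0, 0]}
    - {"delta_pos": [0.0533, -0.0153, 0], "rotation": [0, 0, 0]}
    - {"delta_pos": [0.0587, -0.0168, 0], "rotation": [0, 0, 0]}

```text
time: 10.62
tcp_pos: [0.5653, 0.0021, 0.0035]
orientation: [[-0.961, 0.275, -0.004], [0.275, 0.961, 0.002], [0.004, 0.0, -1.0]]
ft_force: [-27.1, 7.3, 33.0]
finger_gap: 0.0004
grasp_force: 22.3
```

To row units: 1.1 cm / 75 = 0.0147, 0.9 cm / 75 = 0.012.

Emit:
play_rows:
  steps:
    - {"delta_pos": [0.004, -0.0012, 0], "rotation": [0, 0, 0]}
    - {"delta_pos": [0.008, -0.0023, 0], "rotation": [0, 0, 0]}
    - {"delta_pos": [0.012, -0.0035, 0], "rotation": [0, 0, 0]}
    - {"delta_pos": [0.0147, -0.0041, 0], "rotation": [0, 0, 0]}
    - {"delta_pos": [0.0147, -0.0041, 0], "rotation": [0, 0, 0]}

```text
time: 11.25
tcp_pos: [0.5766, -0.0012, 0.0035]
orientation: [[-0.961, 0.275, -0.003], [0.275, 0.961, 0.001], [0.003, 0.0, -1.0]]
ft_force: [-23.0, 5.7, 29.7]
finger_gap: 0.0006
grasp_force: 20.6
```

To row units: 0.4 cm / 75 = 0.0053, 0.2 cm / 75 = 0.0027.

Emit:
play_rows:
  steps:
    - {"delta_pos": [0.0027, -0.0008, 0], "rotation": [0, 0, 0]}
    - {"delta_pos": [0.0053, -0.0015, 0], "rotation": [0, 0, 0]}
    - {"delta_pos": [0.0053, -0.0015, 0], "rotation": [0, 0, 0]}

```text
time: 11.62
tcp_pos: [0.5806, -0.0023, 0.0035]
orientation: [[-0.961, 0.275, -0.003], [0.275, 0.961, 0.001], [0.003, 0.0, -1.0]]
ft_force: [-22.7, 5.4, 31.2]
finger_gap: 0.0007
grasp_force: 20.7
```

To row units: 0.3 cm / 75 = 0.004, 0.15 cm / 75 = 0.002.

Emit:
play_rows:
  steps:
    - {"delta_pos": [0.002, -0.0005, 0], "rotation": [0, 0, 0]}
    - {"delta_pos": [0.004, -0.0012, 0], "rotation": [0, 0, 0]}
    - {"delta_pos": [0.004, -0.0012, 0], "rotation": [0, 0, 0]}

```text
time: 12.0
tcp_pos: [0.5835, -0.0031, 0.0036]
orientation: [[-0.961, 0.275, -0.003], [0.275, 0.961, 0.001], [0.003, 0.0, -1.0]]
ft_force: [-23.4, 6.4, 30.5]
finger_gap: 0.0006
grasp_force: 20.8
```

To row units: 0.3 cm / 75 = 0.004, 0.15 cm / 75 = 0.002.

Emit:
play_rows:
  steps:
    - {"delta_pos": [0.002, -0.0005, 0], "rotation": [0, 0, 0]}
    - {"delta_pos": [0.004, -0.0012, 0], "rotation": [0, 0, 0]}
    - {"delta_pos": [0.004, -0.0012, 0], "rotation": [0, 0, 0]}

```text
time: 12.38
tcp_pos: [0.5862, -0.004, 0.0035]
orientation: [[-0.961, 0.275, -0.003], [0.275, 0.961, 0.001], [0.004, 0.0, -1.0]]
ft_force: [-25.7, 7.4, 31.8]
finger_gap: 0.0004
grasp_force: 21.7
```

```bash
python3 - <<'E'
from h import *
x,y,w,h=215,180,120,72
c=camera("side")[y:y+h,x:x+w,::-1]
cv2.imwrite("pics/side6.png",cv2.resize(c,None,fx=6.5,fy=6.5,interpolation=cv2.INTER_CUBIC))
s=get_state();print(s["tcp_pos"],s["ft_force"],s["moment"])
E
```

```text
[ 0.58622892 -0.00395858  0.00355591] [-25.51220015   7.23682882  31.27237077] [ 1.26850715  4.75928758 -0.05886414]
```

View pics/side6.png

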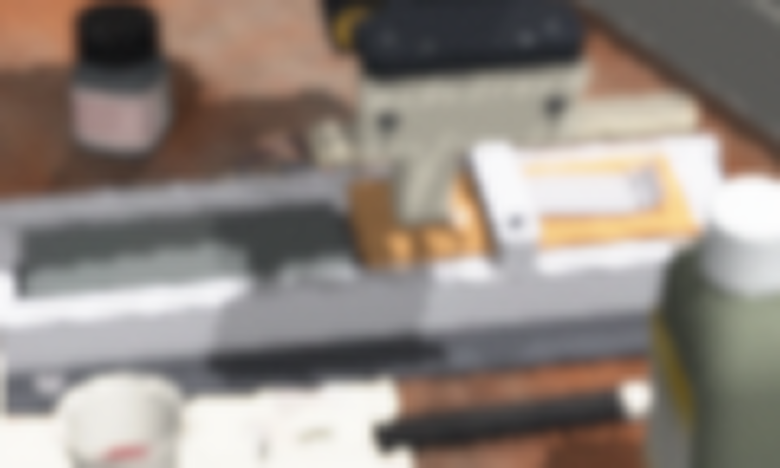

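The slide is almost home, with its nose near the end stop (695,200) and its tail at col 355. The force is starting to rise. Pushing a little further.

To row units: 0.2 cm / 75 = 0.0027, -0.03 cm / 75 = -0.0004.

Emit:
play_rows:
  steps:
    - {"delta_pos": [0.0013, -0.0004, 0], "rotation": [0, 0, 0]}
    - {"delta_pos": [0.0027, -0.0008, 0], "rotation": [0, 0, 0]}
    - {"delta_pos": [0.0027, -0.0008, 0], "rotation": [0, 0, 0]}

```text
time: 12.8
tcp_pos: [0.5863, -0.004, 0.0035]
orientation: [[-0.961, 0.275, -0.008], [0.275, 0.961, 0.002], [0.008, 0.0, -1.0]]
ft_force: [-43.5, 10.7, 43.2]
finger_gap: 0.0008
grasp_force: 31.2
```

To row units: 0.2 cm / 75 = 0.0027, 0.1 cm / 75 = 0.0013.

Emit:
play_rows:
  steps:
    - {"delta_pos": [0.0013, -0.0004, 0], "rotation": [0, 0, 0]}
    - {"delta_pos": [0.0027, -0.0008, 0], "rotation": [0, 0, 0]}
    - {"delta_pos": [0.0027, -0.0008, 0], "rotation": [0, 0, 0]}

```text
time: 13.18
tcp_pos: [0.5864, -0.004, 0.0035]
orientation: [[-0.961, 0.275, -0.013], [0.275, 0.962, 0.003], [0.013, -0.0, -1.0]]
ft_force: [-62.3, 15.6, 55.8]
finger_gap: 0.0007
grasp_force: 41.3
```

Hard stop reached, so the slide is home. Easing the load and lifting straight away.

To row units: 16 cm / 75 = 0.2133, 15 cm / 75 = 0.2.

Emit:
play_rows:
  steps:
    - {"delta_pos": [-0.004, 0.0012, 0], "rotation": [0, 0, 0]}
    - {"delta_pos": [-0.0053, 0.0015, 0.0027], "rotation": [0, 0, 0]}
    - {"delta_pos": [-0.0053, 0.0015, 0.008], "rotation": [0, 0, 0]}
    - {"delta_pos": [-0.0053, 0.0015, 0.02], "rotation": [0, 0, 0]}
    - {"delta_pos": [-0.0053, 0.0015, 0.0533], "rotation": [0, 0, 0]}
    - {"delta_pos": [-0.0053, 0.0015, 0.1067], "rotation": [0, 0, 0]}
    - {"delta_pos": [-0.0267, 0.0267, 0.16], "rotation": [0, 0, 0]}
    - {"delta_pos": [-0.08, 0.08, 0.2], "rotation": [0, 0, 0]}
    - {"delta_pos": [-0.1333, 0.1333, 0.2133], "rotation": [0, 0, 0]}
    - {"delta_pos": [-0.1733, 0.1867, 0.2133], "rotation": [0, 0, 0]}

```text
time: 14.42
tcp_pos: [0.4609, 0.1349, 0.1638]
orientation: [[-0.961, 0.276, 0.003], [0.276, 0.961, 0.001], [-0.003, 0.002, -1.0]]
ft_force: [0.6, 1.1, 0.3]
finger_gap: 0.0005
grasp_force: 0.0
```

To row units: 20 cm / 75 = 0.2667, 15 cm / 75 = 0.2.

Emit:
play_rows:
  steps:
    - {"delta_pos": [-0.04, 0.0667, 0], "rotation": [0, 0, 0]}
    - {"delta_pos": [-0.08, 0.1333, 0], "rotation": [0, 0, 0]}
    - {"delta_pos": [-0.1067, 0.2, 0], "rotation": [0, 0, 0]}
    - {"delta_pos": [-0.12, 0.2667, 0], "rotation": [0, 0, 0]}
    - {"delta_pos": [-0.12, 0.2667, 0], "rotation": [0, 0, 0]}
    - {"delta_pos": [-0.12, 0.2667, 0], "rotation": [0, 0, 0]}

```text
time: 15.18
tcp_pos: [0.3718, 0.3337, 0.1622]
orientation: [[-0.962, 0.275, 0.0], [0.275, 0.962, -0.0], [-0.0, -0.0, -1.0]]
ft_force: [-0.1, -0.9, -0.1]
finger_gap: 0.0003
grasp_force: 0.0
```

```bash
python3 - <<'E'
from h import *
a=camera("side")[178:253,205:335,::-1];b=camera("top")[125:275,205:325,::-1]
a=cv2.resize(a,(440,254),interpolation=cv2.INTER_CUBIC);b=cv2.resize(b,None,fx=3,fy=3,interpolation=cv2.INTER_CUBIC)
o=np.zeros((450,800,3),np.uint8);o[:254,:440]=a;o[:,440:]=b;cv2.imwrite("pics/fin.png",o)
s=get_state();print(s["time"],s["tcp_pos"],s["ft_force"])
E
```

```text
15.275 [0.37210602 0.333118   0.16224939] [0.77623327 0.25925152 0.23973319]
```

View pics/fin.png

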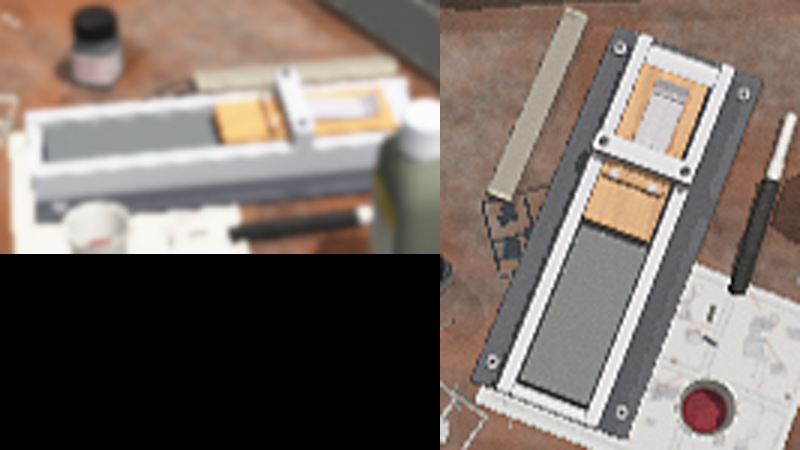

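The slide lies home against the stop (top crop nose at about (675,70)) and under the leaf. The lifter plate shows raised behind its tail (615,235), and the bystanders haven't moved. Handing in.

```bash
python3 -c "
from plant import *
print(job_done())"
```

```text
the job is handed in; nothing more can be done
None
```

The slide is home against the end stop with the lifter up behind it, the fingers are clear, and the job is handed in; no verdict came back, and I viewed 11 pictures, one over the limit of 10.

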